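Pair the bite alarms with their receiver

ROBOT

A 7-joint arm with a two-finger parallel gripper is mounted at the origin on the work surface. World frame = base frame: x ahead of the robot, y to its left, z up, the work surface at z = 0. Lengths are in m, angles in rad, forces in N, time in s.
With the tool pointing down it reaches from about 0.4 to 0.85 m from the base axis. Payload 4.5 kg.
Tool frame: the origin (TCP) lies at the very end of the fingers, on their centre line; the grasp point (between the pads) lies 19 mm behind it; z points along the fingers, y is the line along which they close (so a half turn about z gives the same grasp; the last joint's range is limited). The gripper opens to 88 mm and grips with 3 to 60 N. Pads are 18 mm wide; open, the fingers measure 123 mm over their backs; the gripper's body (75 mm by 187 mm) begins 45 mm behind the grasp point.
Start: joints at [1.212, 0.689, -0.195, 1.565, 0.157, 0.902, -0.215], TCP at [0.239, -0.577, 0.199] pointing down, gripper open.
Joint ranges: [-3.01, 3.01], [-0.46, 2.08], [-1.47, 1.51], [0.13, 2.56], [-1, 4.14], [0.04, 2.09], [-2.66, 2.66]. Speed limits (rad/s): [2.57, 2.57, 3.14, 3.14, 3.14, 3.14, 3.14].

INTERFACE

Orientations are given as a unit quaternion [x, y, z, w].
In Python, from plant import r gives the robot as it stands. The module is installed in compiled form; this text tells all that it offers.
- The arm moves only by the tool step_arm, never from a script. Its argument "increments" is a list of rows, each a list of 2 entries, a list of its own where there are three numbers: the shift along the world's x, y, z in cm, then the turn, a rotation vector about the world's x, y, z in degrees. A call has exactly 10 rows; each row shifts and turns the commanded pose from where the row before left it; what a row does not reach is not made up. A row lasts 1/10 s, in which the tool goes at most 50 mm and 8.59 degrees, less where a joint would pass 70% of its speed; a pose out of reach is approached as far as the arm can. A call is refused whole if a number of a shift passes 5 or a number of a turn 8.59, either way. A call with a gripper value outside its range is refused whole. "fingers" is the opening, from 0 (shut) to 1 (fully open), set as the call begins (left out, the last holds). The fingers move at their own pace and stop on an object; "grip_force" is the grip in N (left out, the last holds). Time passes only in rows, so rows that do not move let the fingers close, or fill a call up. It gives the time, the measured TCP pose, the force, the opening and the grip force at its end, in the units of the state.
- r.get_state(): the state, without advancing time (a new reading comes with each control period).
- r.snapshot(name): name is "scene" or "top" or "wrist"; returns (picture, depth): 384x512x3 uint8, red, green, blue; 384x512 float32, m along the optical axis (not along the pixel's ray), 0 where there is no reading.
- r.calibration(name): a dict with "fov_y" (degrees; the focal length in pixels is half the picture's height over the tangent of half this angle, whatever the lens; pixels are square), "cx", "cy" (the principal point, pixels), "R" (3x3) and "t" (3): a world point X has camera coordinates R X + t. Camera axes: x right, y down, z forward; pixel columns grow to the right and rows downward; lengths in m; the calibration is good to about 2 mm. The wrist camera is an equidistant fisheye: a pixel r from the principal point sees the ray r / f radians off the axis. A picture is of the moment at which its call begins: read the wrist's pose just before it. calibration takes no time and is no camera call; for the wrist camera it gives the pose at the moment of the call.
- r.finish_job(): hands the job in; it is judged then, once.
The state is a dict: "clock": time; "q": joint angles; "qd": joint speeds; "joint_torque": joint torques, N m; "tool_pos": TCP position; "eef_rot": TCP orientation; "contact_force": force on the tool from outside, world axes, zero at the start; "moment": the same for the moment, N m; "opening": opening from 0.0 (shut) to 1.0 (fully open); "finger_force": force on a finger pad.
Only numpy, scipy, OpenCV 4.12 (cv2) and the standard library are available. Lean on these libraries where they do the work, as an engineer would, in place of code of your own. Each camera call takes 0.05 s, during which the arm holds its last target. There are 200 camera calls.

TASK

Pair the three bite alarms with their receiver by pressing their buttons from above with a fingertip: first the white button on the grey receiver, then the red alarm's, then the green alarm's, then the blue alarm's. Press each one lightly but right down, so that it stays in, and do not lift, tip or push along any of the devices. Leave everything else on the table alone, and finish with the hand clear.

Things in the scene. Friction and masses are not known exactly. Their poses are not given: they have to be found in the camera images.
- receiver: Handheld bite-alarm receiver lying flat and loose on the table (about 0.3 kg): light grey box 70 mm (x) by 120 mm (y) by 28 mm high, white round button on top, three small clear lamps, black stub aerial sticking out of its +y end by 30 mm. Origin: centre of its underside; z up.
- alarm_red: The red bite alarm, standing loose on the table (about 0.32 kg): dark steel foot disc 76 mm across and 10 mm thick, short stem, black head 62 mm (x) by 46 mm (y) whose top is 75 mm above the table, with a red band round it; a red round button on top; two black ears on the head's top at x = +24 mm (y = +-18 mm) standing 14 mm above it. Origin: centre of its underside; z up.
- alarm_green: The green bite alarm, standing loose on the table (about 0.32 kg): dark steel foot disc 76 mm across and 10 mm thick, short stem, black head 62 mm (x) by 46 mm (y) whose top is 75 mm above the table, with a green band round it; a green round button on top; two black ears on the head's top at x = +24 mm (y = +-18 mm) standing 14 mm above it. Origin: centre of its underside; z up.
- alarm_blue: The blue bite alarm, standing loose on the table (about 0.32 kg): dark steel foot disc 76 mm across and 10 mm thick, short stem, black head 62 mm (x) by 46 mm (y) whose top is 75 mm above the table, with a blue band round it; a blue round button on top; two black ears on the head's top at x = +24 mm (y = +-18 mm) standing 14 mm above it. Origin: centre of its underside; z up.
- top_white (a point): Centre of the top face of the white push button on the receiver (20 mm from its middle towards its -y end); it moves with the button. Button 28 mm across, standing 16 mm above the housing when out, so its top is 44 mm above the table; 8 mm proud when fully in.
- cap_white (a joint): Travel of the white button in its mount, down: 0 = out, 0.008 m = fully in. About 3 N of friction; it stays where it is left (latching, no return spring); on beyond 0.005 m. Its mount sits on a rubber cushion (2.5 N per mm, up to 7 mm, springs back), not counted here: the fingertip sinks about 1 mm more during the travel, and 1 mm per further 2.5 N at the stop.
- top_red (a point): Centre of the top face of the red push button on the red alarm (10 mm from the head's middle towards -x, on the side away from the ears); it moves with the button. Button 28 mm across, standing 16 mm above the housing when out, so its top is 91 mm above the table; 8 mm proud when fully in.
- cap_red (a joint): Travel of the red button in its mount, down: 0 = out, 0.008 m = fully in. About 3 N of friction; it stays where it is left (latching, no return spring); on beyond 0.005 m. Its mount sits on a rubber cushion (2.5 N per mm, up to 7 mm, springs back), not counted here: the fingertip sinks about 1 mm more during the travel, and 1 mm per further 2.5 N at the stop.
- top_green (a point): Centre of the top face of the green push button on the green alarm (10 mm from the head's middle towards -x, on the side away from the ears); it moves with the button. Button 28 mm across, standing 16 mm above the housing when out, so its top is 91 mm above the table; 8 mm proud when fully in.
- cap_green (a joint): Travel of the green button in its mount, down: 0 = out, 0.008 m = fully in. About 3 N of friction; it stays where it is left (latching, no return spring); on beyond 0.005 m. Its mount sits on a rubber cushion (2.5 N per mm, up to 7 mm, springs back), not counted here: the fingertip sinks about 1 mm more during the travel, and 1 mm per further 2.5 N at the stop.
- top_blue (a point): Centre of the top face of the blue push button on the blue alarm (10 mm from the head's middle towards -x, on the side away from the ears); it moves with the button. Button 28 mm across, standing 16 mm above the housing when out, so its top is 91 mm above the table; 8 mm proud when fully in.
- cap_blue (a joint): Travel of the blue button in its mount, down: 0 = out, 0.008 m = fully in. About 3 N of friction; it stays where it is left (latching, no return spring); on beyond 0.005 m. Its mount sits on a rubber cushion (2.5 N per mm, up to 7 mm, springs back), not counted here: the fingertip sinks about 1 mm more during the travel, and 1 mm per further 2.5 N at the stop.
- dispenser: Bystander: yellow push dispenser for swivels, standing upright, 34 mm across, 82 mm high, with a small round plunger on top. Origin: centre of its underside.
- float: Bystander: orange plastic float standing on its brass foot, 46 mm across, 83 mm high with a white tip. Origin: centre of its underside.
- fly_box: Bystander: closed aluminium fly box 75 by 110 mm, 26 mm high. Origin: centre of its underside.
- mug: Bystander: empty black ceramic mug 80 mm across, 90 mm high, handle on its +y side. Origin: centre of its underside.
- spoon_lure: Bystander: stainless spoon lure lying flat, about 22 by 75 mm, 4 mm thick. Origin: on its underside near its middle.
- line_spool: Bystander: flat spool of green line, 56 mm across, 20 mm high. Origin: centre of its underside.
There are look-alikes about, which are no part of the job. Of the things shaped like the receiver, the grey one is meant.

How it is judged:
By the outcome, as a careful person would: the job done as asked, in the order asked, and still so for the second after the job is handed in, with the robot touching nothing.
It also fails if it takes over 59 s, if anything falls off the work surface, if the arm or the gripper's body presses on something with over 40 N, if the wrist force passes 120 N, or if a joint passes its speed limit or range.

## Working session

There is one attempt and no reset: what is moved stays moved. The work goes in short steps, Python scripts to look and compute and a tool call to move; the robot and the scene stay as the last step left them, time stands still between calls to the robot, and variables do not carry over. Pictures are saved under pics/ and viewed, at most 10 in all, crops included, and the job is handed in when it is done.

Besides the shell and the picture viewer there is one more tool, called after "Request:" as name(argument=value, ...), one argument or row to a line, values as JSON. step_arm: Moves the arm, as the interface text tells. Its arguments: {"type":"object","properties":{"increments":{"type":"array","items":{"type":"array"}},"fingers":{"type":"number"},"grip_force":{"type":"number"}},"required":["increments"]}

```bash
mkdir -p pics
cat > h.py <<'E'
import numpy as np, cv2
from plant import r
def snap(n,f):
    c=r.calibration(n); p,d=r.snapshot(n); cv2.imwrite('pics/'+f+'.png',p[:,:,::-1]); np.savez('pics/'+f+'.npz',p=p,d=d,**{k:np.array(v) for k,v in c.items()}); return p,d,c
def ray(c,u,v,z,fish=False):
    f=192/np.tan(np.radians(float(c['fov_y']))/2); a=np.array([u-c['cx'],v-c['cy']],float)
    if fish:
        rr=np.hypot(*a)+1e-9; th=rr/f; k=np.array([*(a/rr*np.sin(th)),np.cos(th)])
    else: k=np.array([*(a/f),1])
    R=np.array(c['R']);t=np.array(c['t']); o=-R.T@t; w=R.T@k
    return o+w*(z-o[2])/w[2]
E
python3 - <<'E'
from h import *
for n in('top','scene'):
    p,d,c=snap(n,n+'0'); print(n,c)
s=r.get_state(); print(s['clock'],s['tool_pos'],s['eef_rot'],s['contact_force'])
a=cv2.imread('pics/top0.png'); cv2.imwrite('pics/top0b.png',cv2.resize(a,(800,600),interpolation=cv2.INTER_CUBIC))
E
```

```text
top {'fov_y': 47.9205253520306, 'cx': 265.80650260692886, 'cy': 193.8686986086147, 'R': array([[ 0.00900792, -0.99989503,  0.01134811],
       [-0.99762244, -0.00976172, -0.06822146],
       [ 0.06832508, -0.0107066 , -0.99760566]]), 't': array([-0.04479732,  0.58027557,  1.133426  ])}
scene {'fov_y': 57.112411109882096, 'cx': 257.1719675764, 'cy': 192.68559410697702, 'R': array([[-0.0231751 ,  0.99972839, -0.00246249],
       [ 0.68990712,  0.01421028, -0.72375841],
       [-0.72352683, -0.01847206, -0.69004906]]), 't': array([ 0.04343747, -0.34106146,  1.41580971])}
0.1 [ 0.23895633 -0.57684399  0.19823102] [ 9.80767452e-01  1.95178283e-01 -2.11346344e-04 -7.73084828e-04] [-0.44039413 -0.71944904 -0.50156486]
```

View pics/top0b.png

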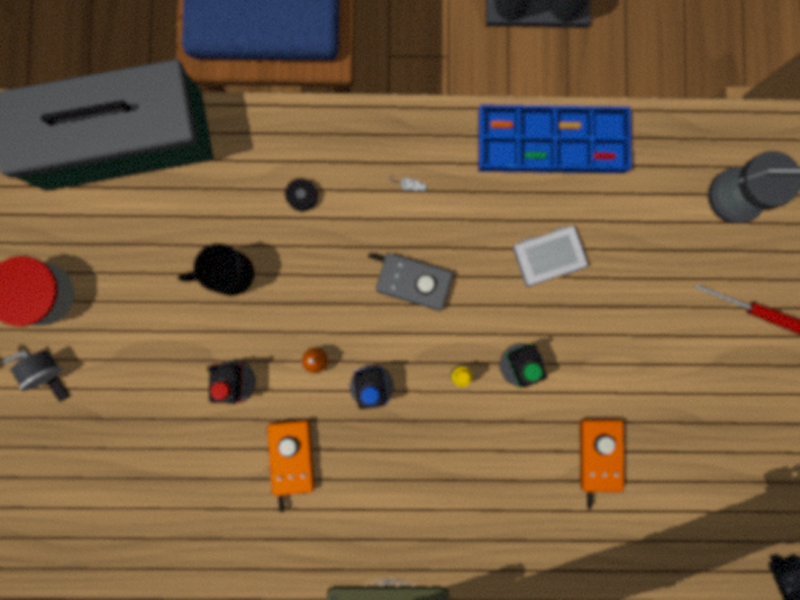

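View pics/scene0.png

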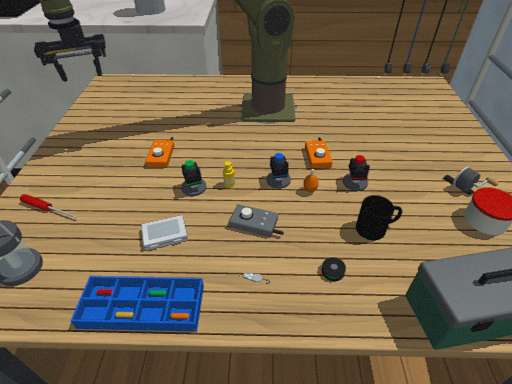

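The receiver-shaped things in the enlarged top view are the grey one at (414,281) and orange ones at (290,457) and (602,455). The grey one is meant. The buttons are white (426,285), red (220,390), green (533,372) and blue (370,396). The yellow dispenser (461,376) and the orange float (315,360) stand between the alarms.

```bash
cat > m.py <<'E'
from h import *
H={'top':{'white':(272,182),'red':(141,250),'green':(341,238),'blue':(237,253)},'scene':{'white':(247,213),'red':(360,160),'green':(190,164),'blue':(279,159)}}
def mask(p,k):
    h=cv2.cvtColor(p,cv2.COLOR_RGB2HSV); H_,S,V=[h[:,:,i].astype(int) for i in range(3)]
    if k=='white': return (S<60)&(V>140)
    m=(S>140)&(V>60)
    return m&({'red':(H_<6)|(H_>172),'green':(H_>45)&(H_<80),'blue':(H_>100)&(H_<130)}[k])
def find(p,k,hint,R=16):
    m=mask(p,k).astype(np.uint8); y,x=np.mgrid[:384,:512]; m[np.hypot(x-hint[0],y-hint[1])>R]=0
    n,l,s,c=cv2.connectedComponentsWithStats(m); i=1+np.argmax(s[1:,4]); return c[i],s[i]
E
python3 - <<'E'
from m import *
for k,z in zip(('white','red','green','blue'),(.044,.091,.091,.091)):
    for n in('top','scene'):
        c=np.load(f'pics/{n}0.npz'); ct,s=find(c['p'],k,H[n][k]); print(k,n,ct.round(1),s,ray(c,*ct,z).round(4))
a=cv2.imread('pics/top0.png'); cv2.imwrite('pics/crop.png',cv2.resize(a[140:270,120:370],None,fx=3.2,fy=3.2,interpolation=cv2.INTER_CUBIC))
E
```

```text
white top [271.9 181.4] [267 177  10  10  78] [ 0.612  -0.0547  0.044 ]
white scene [246.2 210.9] [241 207  11   8  68] [ 0.6123 -0.0585  0.044 ]
red top [140.2 249.6] [134 244  13  13 129] [0.4345 0.2712 0.091 ]
red scene [359.5 159.3] [355 155  10   9  73] [0.4433 0.2651 0.091 ]
green top [340.5 237.5] [335 232  12  12 117] [ 0.4685 -0.2257  0.091 ]
green scene [189.3 164.3] [185 160  10   9  71] [ 0.4766 -0.2269  0.091 ]
blue top [236.5 252.5] [231 247  12  12 119] [0.4292 0.0327 0.091 ]
blue scene [278.5 157.2] [274 153  10   9  72] [0.4384 0.0296 0.091 ]
```

View pics/crop.png

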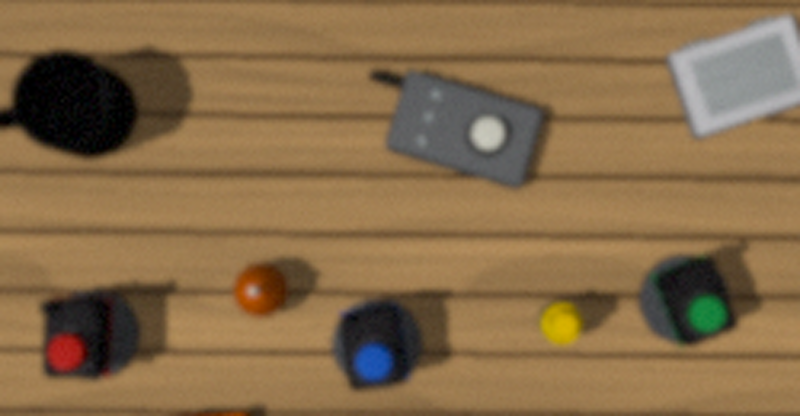

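The crop confirms it: one grey receiver with the white button at crop (488,133) and its aerial on the left. The red, blue and green alarms are at (66,352), (374,362) and (707,314). Next I close the fingers and move above white.

Request:
step_arm(
  increments=[
    [[1.9,2.6,0],[0,0,0]],
    [[1.9,2.6,0],[0,0,0]],
    [[1.9,2.6,0],[0,0,0]],
    [[1.9,2.6,0],[0,0,0]],
    [[1.9,2.6,0],[0,0,0]],
    [[1.9,2.6,0],[0,0,0]],
    [[1.9,2.6,0],[0,0,0]],
    [[1.9,2.6,0],[0,0,0]],
    [[1.9,2.6,0],[0,0,0]],
    [[1.9,2.6,0],[0,0,0]],
  ],
  fingers=0,
  grip_force=10,
)

```text
clock: 1.1
tool_pos: [0.4297, -0.3161, 0.1987]
eef_rot: [0.981, 0.195, -0.0, -0.0]
contact_force: [1.4, -0.2, -0.2]
opening: 0.114
finger_force: 0.0
```

Request:
step_arm(
  increments=[
    [[1.9,2.6,0],[0,0,0]],
    [[1.9,2.6,0],[0,0,0]],
    [[1.9,2.6,0],[0,0,0]],
    [[1.9,2.6,0],[0,0,0]],
    [[1.9,2.6,0],[0,0,0]],
    [[1.9,2.6,0],[0,0,0]],
    [[1.9,2.6,0],[0,0,0]],
    [[0,2.6,0],[0,0,0]],
    [[0,2.6,0],[0,0,0]],
    [[0,0,0],[0,0,0]],
  ],
)

```text
clock: 2.1
tool_pos: [0.5623, -0.078, 0.1986]
eef_rot: [0.98, 0.199, -0.0, -0.002]
contact_force: [0.7, 1.6, 0.0]
opening: 0.008
finger_force: 0.0
```

Run:
```python
from h import *
p,d,c=snap('wrist','w1'); s=r.get_state(); print(s['clock'],s['tool_pos'],s['eef_rot'],s['contact_force'],s['opening'],s['q'])
print(c)
```

```text
2.15 [ 0.56209636 -0.08121489  0.1986562 ] [ 9.80376592e-01  1.97132858e-01 -3.01503028e-04 -5.32735499e-04] [0.24376633 0.17050773 0.5890264 ] 0.005353329408719451 [ 0.14283632  0.61155898 -0.13326872  1.74274732  0.10579972  0.79510423
 -1.21470848]
{'fov_y': 65.70646984690485, 'cx': 252.1849554299636, 'cy': 202.002579123213, 'R': array([[ 0.38998472, -0.92081537, -0.00331297],
       [-0.87910611, -0.37338578,  0.29623557],
       [-0.27401528, -0.11261489, -0.95510916]]), 't': array([-0.29179116,  0.42439958,  0.53513088])}
```

View pics/w1.png

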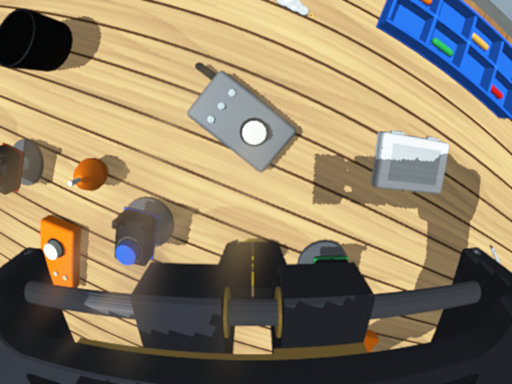

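The wrist view shows the white button at (254,132), and blue at (126,250). I'll turn these into positions.

Run:
```python
from m import *
c=np.load('pics/w1.npz')
for k,h,z in(('white',(254,132),.044),('blue',(126,251),.091)):
    ct,s=find(c['p'],k,h,18); print(k,ct,s,ray(c,*ct,z,True).round(4))
```

```text
white [253.76556017 132.37966805] [242 121  25  24 482] [ 0.6129 -0.0594  0.044 ]
blue [124.73287671 254.17465753] [116 244  19  20 292] [0.4306 0.0293 0.091 ]
```

Request:
step_arm(
  increments=[
    [[1,0.5,0],[0,0,0]],
    [[1,0.5,-1.5],[0,0,0]],
    [[1,0.5,-2],[0,0,0]],
    [[1,0.5,-2],[0,0,0]],
    [[1.1,0.4,-2],[0,0,0]],
    [[0,0,-2],[0,0,0]],
    [[0,0,-2],[0,0,0]],
    [[0,0,-1.9],[0,0,0]],
    [[0,0,0],[0,0,0]],
    [[0,0,0],[0,0,0]],
  ],
)

```text
clock: 3.15
tool_pos: [0.6137, -0.0606, 0.0649]
eef_rot: [0.981, 0.194, -0.0, 0.0]
contact_force: [0.2, -0.4, 0.6]
opening: 0.009
finger_force: 0.0
```

Run:
```python
from h import *
p,d,c=snap('wrist','w2'); s=r.get_state(); print(s['clock'],s['tool_pos'],s['contact_force'],s['opening'])
cv2.imwrite('pics/w2b.png',cv2.resize(p[60:340,80:420,::-1],None,fx=2,fy=2))
```

```text
3.2 [ 0.61421968 -0.06031957  0.06561636] [-0.13946252  1.00049777 -0.49110786] 0.0062602574037009685
```

View pics/w2b.png

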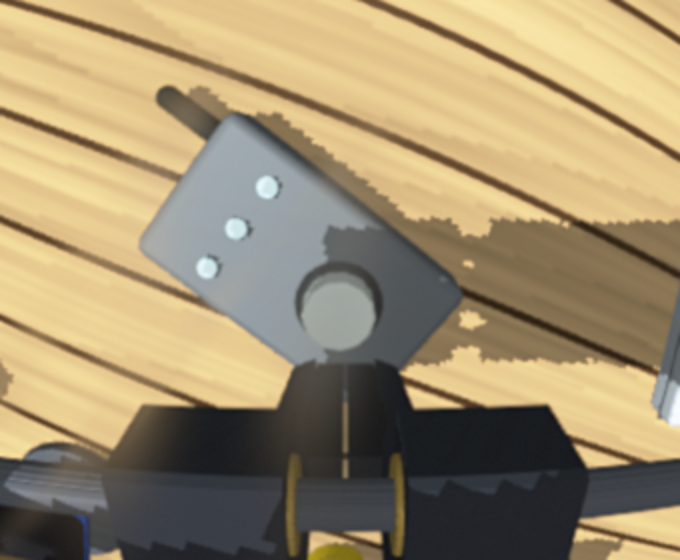

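The button top is centred at crop (339,312), full-picture (249.5,216), right in front of the closed fingers.

Run:
```python
from h import *
c=np.load('pics/w2.npz'); print(ray(c,249.5,216,.044,True))
```

```text
[ 0.61494581 -0.0593908   0.044     ]
```

Request:
step_arm(
  increments=[
    [[0,0,-0.8],[0,0,0]],
    [[0,0,-0.8],[0,0,0]],
    [[0,0,-0.2],[0,0,0]],
    [[0,0,-0.2],[0,0,0]],
    [[0,0,-0.2],[0,0,0]],
    [[0,0,-0.2],[0,0,0]],
    [[0,0,-0.2],[0,0,0]],
    [[0,0,-0.2],[0,0,0]],
    [[0,0,0],[0,0,0]],
    [[0,0,0],[0,0,0]],
  ],
)

```text
clock: 4.2
tool_pos: [0.6133, -0.0594, 0.0369]
eef_rot: [0.981, 0.195, 0.0, 0.0]
contact_force: [0.1, 0.4, 0.2]
opening: 0.004
finger_force: 0.0
```

Request:
step_arm(
  increments=[
    [[0,0,-0.1],[0,0,0]],
    [[0,0,-0.1],[0,0,0]],
    [[0,0,-0.1],[0,0,0]],
    [[0,0,0],[0,0,0]],
    [[0,0,0],[0,0,0]],
    [[0,0,0],[0,0,0]],
    [[0,0,0],[0,0,0]],
    [[0,0,0],[0,0,0]],
    [[0,0,0],[0,0,0]],
    [[0,0,0],[0,0,0]],
  ],
)

```text
clock: 5.2
tool_pos: [0.6133, -0.0594, 0.034]
eef_rot: [0.981, 0.195, 0.0, 0.0]
contact_force: [-0.4, 0.6, 0.0]
opening: 0.004
finger_force: 0.0
```

Run:
```python
from h import *
p,d,c=snap('wrist','w3'); s=r.get_state(); print(s['clock'],s['tool_pos'],s['contact_force'],s['moment'],s['opening'])
cv2.imwrite('pics/w3b.png',cv2.resize(p[120:300,160:350,::-1],None,fx=3,fy=3))
```

```text
5.25 [ 0.61327658 -0.0594288   0.03394799] [-0.212143   -0.88005996  0.01952973] [-0.00564335  0.00155316 -0.04869621] 0.0010766326544435969
```

View pics/w3b.png

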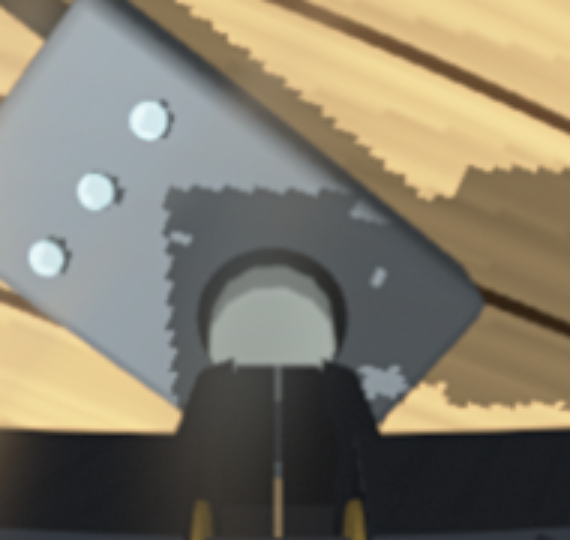

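The fingertip edge at crop (285,365) still looks above or behind the button. There is no force yet, so I check heights by depth.

Run:
```python
from h import *
def pt(c,u,v):
    f=192/np.tan(np.radians(float(c['fov_y']))/2); a=np.array([u-c['cx'],v-c['cy']]); rr=np.hypot(*a); th=rr/f; z=float(c['d'][int(v),int(u)])
    k=np.array([*(a/rr*np.tan(th)),1])*z; return (c['R'].T@(k-c['t'])).round(4)
for n,L in(('w2',dict(btn=(249,212),house=(215,190),table=(330,110))),('w3',dict(btn=(252,228),btn2=(252,222),btn3=(245,234),house=(215,190),house2=(250,195),table=(330,140),tip=(252,250),tip2=(252,244),tip3=(245,250),tip4=(262,256)))):
    c=np.load(f'pics/{n}.npz')
    for k,(u,v) in L.items(): print(n,k,pt(c,u,v),c['d'][int(v),int(u)])
print(r.get_state()['joint_torque'])
```

```text
w2 btn [ 0.618  -0.0578  0.0449] 0.21781543
w2 house [ 0.6192 -0.0285  0.0282] 0.23007055
w2 table [ 0.7137 -0.0919  0.001 ] 0.23735085
w3 btn [ 0.6179 -0.0588  0.0436] 0.18959354
w3 btn2 [ 0.6217 -0.0573  0.0435] 0.1885327
w3 btn3 [ 0.6124 -0.0562  0.0438] 0.19060312
w3 house [ 0.6277 -0.0278  0.0277] 0.19860196
w3 house2 [ 0.6335 -0.0509  0.0278] 0.19954109
w3 table [ 0.6892 -0.0931 -0.0009] 0.21649462
w3 tip [ 0.6223 -0.057   0.0845] 0.14916399
w3 tip2 [ 0.6222 -0.0571  0.0772] 0.15612717
w3 tip3 [ 0.6207 -0.0538  0.0842] 0.1494974
w3 tip4 [ 0.6241 -0.0615  0.091 ] 0.1429894
[ 7.52142114e-04 -5.61471498e+01  4.92579932e-02 -1.01171958e+01
 -1.21287676e-02 -6.83867466e-02  1.33630272e-05]
```

Run:
```python
from h import *
p,d,c=snap('scene','s3')
f=192/np.tan(np.radians(c['fov_y'])/2)
for v in range(176,226,3):
    u=246; k=np.array([(u-c['cx'])/f,(v-c['cy'])/f,1])*d[v,u]; print(v,p[v,u],(c['R'].T@(k-c['t'])).round(3))
cv2.imwrite('pics/s3b.png',cv2.resize(p[110:260,150:350,::-1],None,fx=4,fy=4,interpolation=cv2.INTER_CUBIC))
```

```text
176 [28 31 34] [ 0.635 -0.055  0.187]
179 [28 30 34] [ 0.638 -0.055  0.18 ]
182 [131 110  74] [ 0.448 -0.068  0.   ]
185 [122 104  70] [ 0.463 -0.067  0.001]
188 [42 47 48] [ 0.647 -0.055  0.16 ]
191 [29 31 36] [ 0.647 -0.055  0.15 ]
194 [36 34 36] [ 0.621 -0.057  0.115]
197 [33 31 34] [ 0.614 -0.058  0.098]
200 [22 32 30] [ 0.62  -0.058  0.092]
203 [23 26 28] [ 0.623 -0.058  0.085]
206 [59 61 57] [ 0.581 -0.061  0.031]
209 [125 127 121] [ 0.604 -0.059  0.043]
212 [125 128 122] [ 0.616 -0.059  0.044]
215 [127 131 122] [ 0.625 -0.059  0.042]
218 [75 75 73] [ 0.628 -0.059  0.033]
221 [63 70 68] [ 0.636 -0.058  0.03 ]
224 [101 105 110] [ 0.644 -0.058  0.028]
```

View pics/s3b.png

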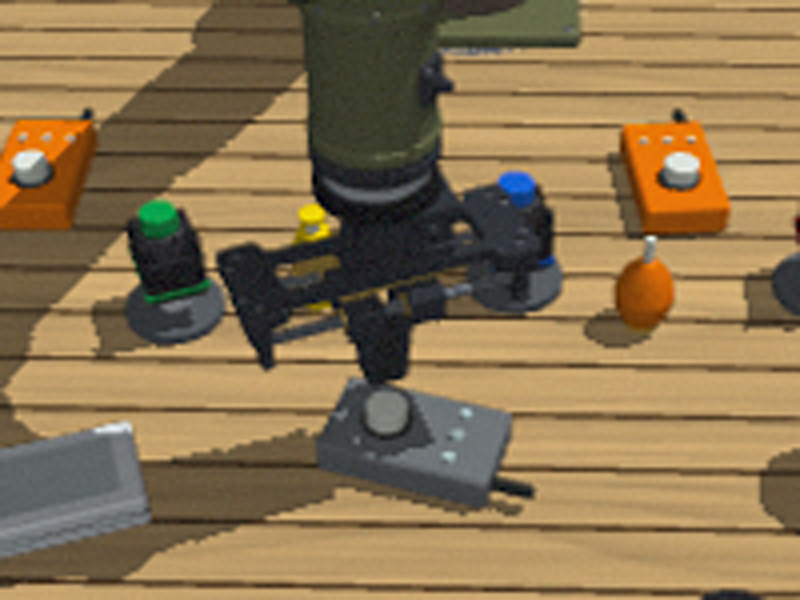

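The scene view shows the fingertip edge at crop (383,382), still hanging clear above the white button at (387,412). The reported TCP reads about 4 cm lower than the actual tip, so I'll go down using depth and force. First I check the gripper's lowest outer part at crop (265,362).

Run:
```python
import numpy as np
c=np.load('pics/s3.npz'); d=c['d'];p=c['p'];f=192/np.tan(np.radians(float(c['fov_y']))/2)
v,u=np.mgrid[150:215,195:290]; D=d[v,u]; k=np.stack([(u-c['cx'])/f*D,(v-c['cy'])/f*D,D],-1)
X=(k-c['t'])@c['R']
g=(p[v,u].max(-1)<60)&(X[...,2]>.05)&(X[...,0]>.55)
for lo,hi in((195,225),(238,250),(251,290)):
    m=g&(u>=lo)&(u<hi); Z=np.sort(X[...,2][m]); print(lo,hi,m.sum(),Z[:6].round(3), X[m][np.argmin(X[...,2][m])].round(3))
```

```text
195 225 345 [0.139 0.142 0.143 0.144 0.146 0.147] [ 0.654 -0.134  0.139]
238 250 551 [0.075 0.075 0.076 0.077 0.078 0.079] [ 0.621 -0.06   0.075]
251 290 646 [0.086 0.091 0.094 0.098 0.102 0.102] [ 0.617 -0.045  0.086]
```

Request:
step_arm(
  increments=[
    [[0,0,-0.5],[0,0,0]],
    [[0,0,-0.5],[0,0,0]],
    [[0,0,-0.5],[0,0,0]],
    [[0,0,-0.4],[0,0,0]],
    [[0,0,-0.2],[0,0,0]],
    [[0,0,-0.1],[0,0,0]],
    [[0,0,-0.1],[0,0,0]],
    [[0,0,-0.1],[0,0,0]],
    [[0,0,0],[0,0,0]],
    [[0,0,0],[0,0,0]],
  ],
)

```text
clock: 6.3
tool_pos: [0.6133, -0.0594, 0.01]
eef_rot: [0.981, 0.195, 0.0, 0.0]
contact_force: [0.7, -0.9, 0.4]
opening: 0.006
finger_force: 0.0
```

Request:
step_arm(
  increments=[
    [[0,0,-0.2],[0,0,0]],
    [[0,0,-0.2],[0,0,0]],
    [[0,0,-0.1],[0,0,0]],
    [[0,0,-0.1],[0,0,0]],
    [[0,0,-0.1],[0,0,0]],
    [[0,0,-0.1],[0,0,0]],
    [[0,0,-0.1],[0,0,0]],
    [[0,0,-0.1],[0,0,0]],
    [[0,0,-0.1],[0,0,0]],
    [[0,0,-0.1],[0,0,0]],
  ],
)

```text
clock: 7.3
tool_pos: [0.6131, -0.0594, -0.0022]
eef_rot: [0.981, 0.195, -0.0, -0.0]
contact_force: [-1.4, -0.8, 3.6]
opening: 0.003
finger_force: 1.6
```

Request:
step_arm(
  increments=[
    [[0,0,-0.1],[0,0,0]],
    [[0,0,-0.1],[0,0,0]],
    [[0,0,-0.1],[0,0,0]],
    [[0,0,-0.1],[0,0,0]],
    [[0,0,0],[0,0,0]],
    [[0,0,0],[0,0,0]],
    [[0,0,0],[0,0,0]],
    [[0,0,0],[0,0,0]],
    [[0,0,0],[0,0,0]],
    [[0,0,0],[0,0,0]],
  ],
)

```text
clock: 8.3
tool_pos: [0.6132, -0.0594, -0.0058]
eef_rot: [0.981, 0.195, -0.0, 0.0]
contact_force: [-1.6, -0.3, 6.5]
opening: 0.005
finger_force: 3.0
```

Request:
step_arm(
  increments=[
    [[0,0,-0.1],[0,0,0]],
    [[0,0,0],[0,0,0]],
    [[0,0,0],[0,0,0]],
    [[0,0,0.3],[0,0,0]],
    [[0,0,0.5],[0,0,0]],
    [[0,0,2],[0,0,0]],
    [[0,0,3],[0,0,0]],
    [[0,0,4],[0,0,0]],
    [[0,0,0],[0,0,0]],
    [[0,0,0],[0,0,0]],
  ],
)

```text
clock: 9.3
tool_pos: [0.6142, -0.0595, 0.0918]
eef_rot: [0.981, 0.195, 0.001, 0.0]
contact_force: [-1.2, 0.0, -1.5]
opening: 0.008
finger_force: 0.0
```

Run:
```python
from m import *
p,d,c=snap('scene','s4'); s=r.get_state(); print(s['clock'],s['tool_pos'],s['contact_force'])
f=192/np.tan(np.radians(c['fov_y'])/2)
v,u=np.mgrid[200:225,225:285]; D=d[v,u]; X=(np.stack([(u-c['cx'])/f*D,(v-c['cy'])/f*D,D],-1)-c['t'])@c['R']
m=np.hypot(X[...,0]-.614,X[...,1]+.059)<.009; print(m.sum(),np.median(X[...,2][m]))
m=np.hypot(X[...,0]-.635,X[...,1]+.03)<.006; print(m.sum(),np.median(X[...,2][m]))
```

```text
9.35 [ 0.6131218  -0.05947043  0.09061473] [ 0.1976283   0.57348252 -0.26452287]
25 0.036406092634947144
12 0.029256179763950927
```

White is in: its top is at 36 mm, 8 mm down. Next is a look near red.

Request:
step_arm(
  increments=[
    [[-1,1.5,1],[0,0,0]],
    [[-2.5,3.5,1],[0,0,0]],
    [[-2.5,3.5,1],[0,0,0]],
    [[-2.5,3.5,1],[0,0,0]],
    [[-2.5,3.5,1],[0,0,0]],
    [[-2.5,3.5,0],[0,0,0]],
    [[-2.5,3.5,0],[0,0,0]],
    [[-2.5,3.5,0],[0,0,0]],
    [[-2.5,3.5,0],[0,0,0]],
    [[0,0,0],[0,0,0]],
  ],
)

```text
clock: 10.35
tool_pos: [0.3972, 0.2421, 0.1405]
eef_rot: [0.979, 0.202, -0.002, -0.002]
contact_force: [0.3, 0.2, 0.1]
opening: 0.005
finger_force: 0.0
```

Run:
```python
from m import *
p,d,c=snap('wrist','w5'); s=r.get_state(); print(s['clock'],s['tool_pos'],s['q'][6])
```

```text
10.4 [0.39953035 0.23889351 0.14057834] -1.840988208545202
```

View pics/w5.png

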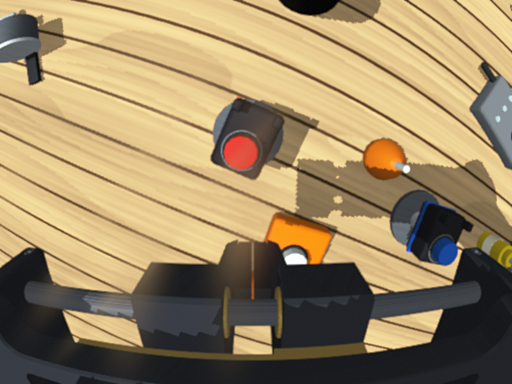

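The wrist view shows red at (240,153) and blue at (444,250). Both are clear.

Run:
```python
from m import *
c=np.load('pics/w5.npz')
for k,h in(('red',(240,153)),('blue',(444,250))):
    ct,s=find(c['p'],k,h,26); print(k,ct,s,ray(c,*ct,.091,True).round(4))
```

```text
red [240.32790445 151.82844734] [223 135  35  34 921] [0.4354 0.2676 0.091 ]
blue [444.16153846 251.02307692] [432 238  26  27 520] [0.4308 0.0383 0.091 ]
```

Request:
step_arm(
  increments=[
    [[0.8,0.8,0],[0,0,0]],
    [[1.2,1.2,-0.5],[0,0,0]],
    [[1.2,1.3,-1],[0,0,0]],
    [[0,0,-2],[0,0,0]],
    [[0,0,-2],[0,0,0]],
    [[0,0,-1.5],[0,0,0]],
    [[0,0,-1],[0,0,0]],
    [[0,0,-0.3],[0,0,0]],
    [[0,0,0],[0,0,0]],
    [[0,0,0],[0,0,0]],
  ],
)

```text
clock: 11.4
tool_pos: [0.4357, 0.2686, 0.0585]
eef_rot: [0.981, 0.195, 0.0, -0.0]
contact_force: [1.1, 0.1, 0.5]
opening: 0.005
finger_force: 0.0
```

Run:
```python
from m import *
p,d,c=snap('wrist','w6'); s=r.get_state(); print(s['clock'],s['tool_pos'],s['contact_force'])
n,l,st,ct=cv2.connectedComponentsWithStats(mask(p,'red').astype(np.uint8))
for i in range(1,n):
    if st[i,4]>200: print(st[i],ct[i],ray(c,*ct[i],.091,True))
```

```text
11.45 [0.43570316 0.26875166 0.05855983] [0.84865405 0.08973164 0.77648279]
[234 222  41  22 532] [255.66541353 233.54699248] [0.44661681 0.26957715 0.091     ]
```

Request:
step_arm(
  increments=[
    [[0,0,-0.4],[0,0,0]],
    [[0,0,-0.2],[0,0,0]],
    [[0,0,-0.1],[0,0,0]],
    [[0,0,-0.1],[0,0,0]],
    [[0,0,-0.1],[0,0,0]],
    [[0,0,-0.1],[0,0,0]],
    [[0,0,-0.1],[0,0,0]],
    [[0,0,-0.1],[0,0,0]],
    [[0,0,-0.1],[0,0,0]],
    [[0,0,-0.1],[0,0,0]],
  ],
)

```text
clock: 12.45
tool_pos: [0.4353, 0.2686, 0.0439]
eef_rot: [0.981, 0.195, 0.0, 0.0]
contact_force: [-0.7, -0.0, 3.0]
opening: 0.004
finger_force: 1.6
```

Request:
step_arm(
  increments=[
    [[0,0,-0.1],[0,0,0]],
    [[0,0,-0.1],[0,0,0]],
    [[0,0,0],[0,0,0]],
    [[0,0,0],[0,0,0]],
    [[0,0,0],[0,0,0]],
    [[0,0,0],[0,0,0]],
    [[0,0,0],[0,0,0]],
    [[0,0,0],[0,0,0]],
    [[0,0,0],[0,0,0]],
    [[0,0,0],[0,0,0]],
  ],
)

```text
clock: 13.45
tool_pos: [0.4353, 0.2686, 0.0419]
eef_rot: [0.981, 0.195, 0.0, -0.0]
contact_force: [0.5, 0.1, 3.9]
opening: 0.003
finger_force: 2.0
```

Two millimetres more, as on white (6.5–8 N), then up.

Request:
step_arm(
  increments=[
    [[0,0,-0.1],[0,0,0]],
    [[0,0,-0.1],[0,0,0]],
    [[0,0,0],[0,0,0]],
    [[0,0,0],[0,0,0]],
    [[0,0,0],[0,0,0]],
    [[0,0,0],[0,0,0]],
    [[0,0,0],[0,0,0]],
    [[0,0,0],[0,0,0]],
    [[0,0,0],[0,0,0]],
    [[0,0,0],[0,0,0]],
  ],
)

```text
clock: 14.45
tool_pos: [0.4353, 0.2686, 0.0403]
eef_rot: [0.981, 0.195, 0.0, -0.0]
contact_force: [-0.7, -0.0, 7.9]
opening: 0.005
finger_force: 4.0
```

Request:
step_arm(
  increments=[
    [[0,0,0.4],[0,0,0]],
    [[0,0,0.6],[0,0,0]],
    [[0,0,2],[0,0,0]],
    [[0,0,3],[0,0,0]],
    [[0,0,3],[0,0,0]],
    [[0,0,1],[0,0,0]],
    [[0,-2,0],[0,0,0]],
    [[0,-3,0],[0,0,0]],
    [[0,-4,0],[0,0,0]],
    [[0,-4,0],[0,0,0]],
  ],
)

```text
clock: 15.45
tool_pos: [0.4347, 0.1374, 0.1394]
eef_rot: [0.981, 0.196, -0.0, 0.0]
contact_force: [0.9, -0.5, -0.1]
opening: 0.006
finger_force: 0.0
```

Run:
```python
from m import *
p,d,c=snap('scene','s7'); s=r.get_state(); print(s['clock'],s['tool_pos'])
for n,q in(('s3',np.load('pics/scene0.npz')),('s7',np.load('pics/s7.npz'))):
    ct,st=find(q['p'],'red',H['scene']['red']); u,v=ct.round().astype(int)
    f=192/np.tan(np.radians(c['fov_y'])/2); D=q['d'][v-1:v+2,u-1:u+2].mean(); print(ct,st,((np.array([(ct[0]-c['cx'])/f*D,(ct[1]-c['cy'])/f*D,D])-q['t'])@q['R']).round(4))
```

```text
15.5 [0.43351668 0.12801367 0.13922652]
[359.47945205 159.2739726 ] [355 155  10   9  73] [0.4419 0.2655 0.0899]
[359.32075472 160.35849057] [355 157  10   7  53] [0.438  0.2672 0.0828]
```

Request:
step_arm(
  increments=[
    [[0,-4.4,0],[0,0,0]],
    [[0,-4.5,0],[0,0,0]],
    [[0,-4.5,0],[0,0,0]],
    [[0,-4.5,0],[0,0,0]],
    [[0,-4.5,0],[0,0,0]],
    [[0,-4.5,0],[0,0,0]],
    [[0,-4.5,0],[0,0,0]],
    [[0,-4,0],[0,0,0]],
    [[0,-3,0],[0,0,0]],
    [[0,0,0],[0,0,0]],
  ],
)

```text
clock: 16.5
tool_pos: [0.434, -0.2508, 0.1392]
eef_rot: [0.982, 0.191, -0.001, 0.001]
contact_force: [0.7, 0.1, -0.5]
opening: 0.003
finger_force: 0.0
```

Run:
```python
from m import *
p,d,c=snap('wrist','w8'); s=r.get_state(); print(s['clock'],s['tool_pos'],s['eef_rot'],s['q'][6])
for k in('green','blue'):
  n,l,st,ct=cv2.connectedComponentsWithStats(mask(p,k).astype(np.uint8))
  for i in range(1,n):
    if st[i,4]>100: print(k,st[i],ct[i].round(),ray(c,*ct[i],.091,True).round(4))
```

```text
16.55 [ 0.43435241 -0.24747474  0.13917588] [ 9.81248387e-01  1.92746823e-01 -5.12359527e-04  4.99983024e-05] -0.9722827847611881
green [227 143  19  19 158] [234. 150.] [ 0.4725 -0.2214  0.091 ]
blue [ 36  76   8  41 132] [39. 94.] [ 0.4612 -0.0284  0.091 ]
blue [  0  99  14  27 317] [  6. 112.] [0.4337 0.0139 0.091 ]
```

View pics/w8.png

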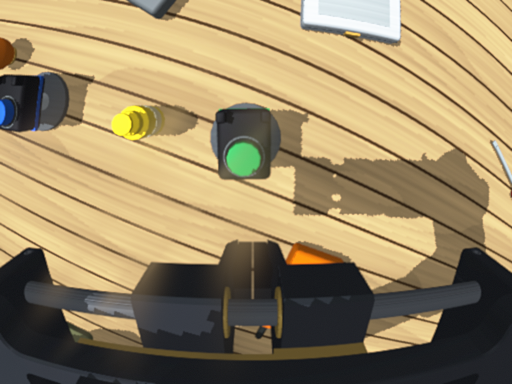

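Green is at (243,159), the colour mask caught only part of it, so I cast the ray at its centre.

Run:
```python
from h import *
c=np.load('pics/w8.npz'); print(ray(c,243,159,.091,True))
```

```text
[ 0.46858665 -0.23040917  0.091     ]
```

Request:
step_arm(
  increments=[
    [[0.8,0.4,0],[0,0,0]],
    [[1.2,0.6,-0.5],[0,0,0]],
    [[1.3,0.6,-1],[0,0,0]],
    [[0,0,-2],[0,0,0]],
    [[0,0,-2],[0,0,0]],
    [[0,0,-1.5],[0,0,0]],
    [[0,0,-0.8],[0,0,0]],
    [[0,0,-0.3],[0,0,0]],
    [[0,0,0],[0,0,0]],
    [[0,0,0],[0,0,0]],
  ],
)

```text
clock: 17.55
tool_pos: [0.4689, -0.2293, 0.0594]
eef_rot: [0.981, 0.195, 0.0, 0.0]
contact_force: [0.7, -0.5, 0.6]
opening: 0.007
finger_force: 0.0
```

Request:
step_arm(
  increments=[
    [[0,0,-0.4],[0,0,0]],
    [[0,0,-0.2],[0,0,0]],
    [[0,0,-0.1],[0,0,0]],
    [[0,0,-0.1],[0,0,0]],
    [[0,0,-0.1],[0,0,0]],
    [[0,0,-0.1],[0,0,0]],
    [[0,0,-0.1],[0,0,0]],
    [[0,0,-0.1],[0,0,0]],
    [[0,0,-0.1],[0,0,0]],
    [[0,0,-0.1],[0,0,0]],
  ],
)

```text
clock: 18.55
tool_pos: [0.4683, -0.2295, 0.0449]
eef_rot: [0.981, 0.195, 0.0, 0.0]
contact_force: [-0.9, 0.5, 3.4]
opening: 0.003
finger_force: 1.6
```

Request:
step_arm(
  increments=[
    [[0,0,-0.1],[0,0,0]],
    [[0,0,-0.1],[0,0,0]],
    [[0,0,-0.1],[0,0,0]],
    [[0,0,0],[0,0,0]],
    [[0,0,0],[0,0,0]],
    [[0,0,0],[0,0,0]],
    [[0,0,0],[0,0,0]],
    [[0,0,0],[0,0,0]],
    [[0,0,0],[0,0,0]],
    [[0,0,0],[0,0,0]],
  ],
)

```text
clock: 19.55
tool_pos: [0.4682, -0.2295, 0.042]
eef_rot: [0.981, 0.195, -0.0, 0.0]
contact_force: [-0.7, -0.4, 3.5]
opening: 0.002
finger_force: 2.0
```

Request:
step_arm(
  increments=[
    [[0,0,-0.1],[0,0,0]],
    [[0,0,-0.1],[0,0,0]],
    [[0,0,0],[0,0,0]],
    [[0,0,0],[0,0,0]],
    [[0,0,0],[0,0,0]],
    [[0,0,0],[0,0,0]],
    [[0,0,0],[0,0,0]],
    [[0,0,0],[0,0,0]],
    [[0,0,0],[0,0,0]],
    [[0,0,0],[0,0,0]],
  ],
)

```text
clock: 20.55
tool_pos: [0.4683, -0.2295, 0.0403]
eef_rot: [0.981, 0.195, 0.0, 0.0]
contact_force: [-1.1, -0.6, 8.5]
opening: 0.006
finger_force: 4.0
```

Request:
step_arm(
  increments=[
    [[0,0,0.4],[0,0,0]],
    [[0,0,0.6],[0,0,0]],
    [[0,0,2],[0,0,0]],
    [[0,0,3],[0,0,0]],
    [[0,0,3],[0,0,0]],
    [[0,0,1],[0,0,0]],
    [[0,2,0],[0,0,0]],
    [[0,3,0],[0,0,0]],
    [[0,2,0],[0,0,0]],
    [[0,1,0],[0,0,0]],
  ],
)

```text
clock: 21.55
tool_pos: [0.468, -0.147, 0.1394]
eef_rot: [0.98, 0.197, -0.0, -0.001]
contact_force: [-0.6, -0.5, -0.6]
opening: 0.006
finger_force: 0.0
```

Request:
step_arm(
  increments=[
    [[-0.8,2,0],[0,0,0]],
    [[-1,2,0],[0,0,0]],
    [[-1,2,0],[0,0,0]],
    [[-1,2,0],[0,0,0]],
    [[-1,2,0],[0,0,0]],
    [[-1,2,0],[0,0,0]],
    [[-1,2,0],[0,0,0]],
    [[0,2,0],[0,0,0]],
    [[0,0,0],[0,0,0]],
    [[0,0,0],[0,0,0]],
  ],
)

```text
clock: 22.55
tool_pos: [0.4005, 0.01, 0.1397]
eef_rot: [0.981, 0.195, -0.0, 0.0]
contact_force: [0.4, 0.2, -0.9]
opening: 0.005
finger_force: 0.0
```

Run:
```python
from m import *
p,d,c=snap('wrist','w9'); s=r.get_state(); print(s['clock'],s['tool_pos'])
h=cv2.cvtColor(p,cv2.COLOR_RGB2HSV); m=((h[...,0]>95)&(h[...,0]<130)&(h[...,1]>110)&(h[...,2]>50)).astype(np.uint8)
n,l,st,ct=cv2.connectedComponentsWithStats(m)
for i in range(1,n):
    if st[i,4]>100: print(st[i],ct[i].round(1),ray(c,*ct[i],.091,True).round(4))
q,d,c=snap('scene','s9'); ct,st=find(q,'green',H['scene']['green']); u,v=ct.round().astype(int)
f=192/np.tan(np.radians(c['fov_y'])/2)
for D in(d,np.load('pics/scene0.npz')['d']):
    D=D[v-1:v+2,u-1:u+2].mean(); print(ct,st,((np.array([(ct[0]-c['cx'])/f*D,(ct[1]-c['cy'])/f*D,D])-c['t'])@c['R']).round(4))
```

```text
22.6 [0.40041075 0.00947386 0.13975002]
[225 149  35  34 914] [241.9 165.2] [0.4298 0.0296 0.091 ]
[189.45098039 165.45098039] [185 163  10   6  51] [ 0.4717 -0.2284  0.0829]
[189.45098039 165.45098039] [185 163  10   6  51] [ 0.4791 -0.2264  0.089 ]
```

Request:
step_arm(
  increments=[
    [[0.8,0.5,0],[0,0,0]],
    [[1.2,0.8,-0.5],[0,0,0]],
    [[1,0.7,-1],[0,0,0]],
    [[0,0,-2],[0,0,0]],
    [[0,0,-2],[0,0,0]],
    [[0,0,-1.5],[0,0,0]],
    [[0,0,-0.8],[0,0,0]],
    [[0,0,-0.3],[0,0,0]],
    [[0,0,0],[0,0,0]],
    [[0,0,0],[0,0,0]],
  ],
)

```text
clock: 23.65
tool_pos: [0.4307, 0.0307, 0.0593]
eef_rot: [0.981, 0.195, 0.0, 0.0]
contact_force: [1.0, 0.2, 0.6]
opening: 0.007
finger_force: 0.0
```

Request:
step_arm(
  increments=[
    [[0,0,-0.4],[0,0,0]],
    [[0,0,-0.2],[0,0,0]],
    [[0,0,-0.1],[0,0,0]],
    [[0,0,-0.1],[0,0,0]],
    [[0,0,-0.1],[0,0,0]],
    [[0,0,-0.1],[0,0,0]],
    [[0,0,-0.1],[0,0,0]],
    [[0,0,-0.1],[0,0,0]],
    [[0,0,-0.1],[0,0,0]],
    [[0,0,-0.1],[0,0,0]],
  ],
)

```text
clock: 24.65
tool_pos: [0.4303, 0.0306, 0.0449]
eef_rot: [0.981, 0.195, 0.0, 0.0]
contact_force: [-0.5, -0.3, 4.3]
opening: 0.01
finger_force: 1.6
```

Request:
step_arm(
  increments=[
    [[0,0,-0.1],[0,0,0]],
    [[0,0,-0.1],[0,0,0]],
    [[0,0,-0.1],[0,0,0]],
    [[0,0,-0.1],[0,0,0]],
    [[0,0,0],[0,0,0]],
    [[0,0,0],[0,0,0]],
    [[0,0,0],[0,0,0]],
    [[0,0,0],[0,0,0]],
    [[0,0,0],[0,0,0]],
    [[0,0,0],[0,0,0]],
  ],
)

```text
clock: 25.65
tool_pos: [0.4303, 0.0306, 0.0411]
eef_rot: [0.981, 0.195, 0.0, 0.0]
contact_force: [-0.6, -0.1, 6.4]
opening: 0.005
finger_force: 3.0
```

Request:
step_arm(
  increments=[
    [[0,0,-0.1],[0,0,0]],
    [[0,0,0],[0,0,0]],
    [[0,0,0],[0,0,0]],
    [[0,0,0.5],[0,0,0]],
    [[0,0,0.6],[0,0,0]],
    [[0,0,2],[0,0,0]],
    [[0,0,4],[0,0,0]],
    [[0,0,4],[0,0,0]],
    [[0,0,3],[0,0,0]],
    [[0,0,2],[0,0,0]],
  ],
)

```text
clock: 26.65
tool_pos: [0.4307, 0.0306, 0.2033]
eef_rot: [0.981, 0.195, 0.001, 0.0]
contact_force: [-0.1, 0.3, -0.1]
opening: 0.001
finger_force: 0.0
```

Request:
step_arm(
  increments=[
    [[0,-2,0],[0,0,0]],
    [[0,-3,0],[0,0,0]],
    [[0,-3,0],[0,0,0]],
    [[0,-2,0],[0,0,0]],
    [[0,0,0],[0,0,0]],
    [[0,0,0],[0,0,0]],
    [[0,0,0],[0,0,0]],
    [[0,0,0],[0,0,0]],
    [[0,0,0],[0,0,0]],
    [[0,0,0],[0,0,0]],
  ],
)

```text
clock: 27.65
tool_pos: [0.4303, -0.0688, 0.2009]
eef_rot: [0.981, 0.196, 0.0, -0.0]
contact_force: [0.0, -0.5, -0.6]
opening: 0.007
finger_force: 0.0
```

Run:
```python
from m import *
q,d,c=snap('scene','s10'); o=np.load('pics/scene0.npz'); f=192/np.tan(np.radians(c['fov_y'])/2); print(r.get_state()['clock'],r.get_state()['tool_pos'])
for k in('white','red','green','blue'):
    for P,D0 in((o['p'],o['d']),(q,d)):
        ct,st=find(P,k,H['scene'][k]); u,v=ct.round().astype(int); D=D0[v-1:v+2,u-1:u+2].mean(); print(k,ct.round(1),((np.array([(ct[0]-c['cx'])/f*D,(ct[1]-c['cy'])/f*D,D])-c['t'])@c['R']).round(4))
cv2.imwrite('pics/s10b.png',cv2.resize(q[110:260,150:400,::-1],None,fx=3.2,fy=3.2,interpolation=cv2.INTER_CUBIC))
```

```text
27.7 [ 0.43029388 -0.06898713  0.20093589]
white [246.2 210.9] [ 0.614  -0.0584  0.0459]
white [246.3 213. ] [ 0.6136 -0.0582  0.0371]
red [359.5 159.3] [0.4419 0.2655 0.0899]
red [359.2 160.4] [0.4384 0.2667 0.0828]
green [189.3 164.3] [ 0.4761 -0.227   0.0906]
green [189.5 165.6] [ 0.4741 -0.2277  0.0844]
blue [278.5 157.2] [0.4383 0.0296 0.091 ]
blue [278.5 158.2] [0.4322 0.0299 0.0827]
```

View pics/s10b.png

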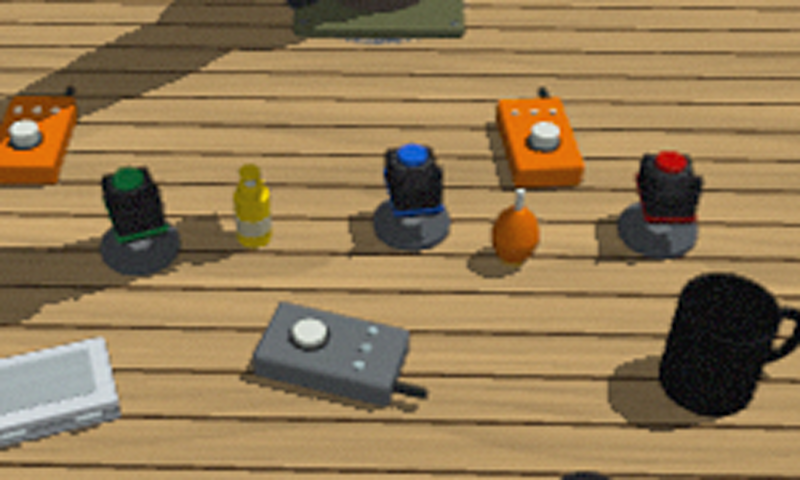

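All four buttons are down: white (308,332), green (128,178), blue (412,155) and red (670,162). Everything stands where it was, and the hand is clear.

```bash
python3 -c "
from plant import r
print(r.finish_job())"
```

```text
the job is handed in; nothing more can be done
None
```

I pressed white, red, green and blue in that order; camera depth shows each button down about 6–9 mm (full travel 8 mm), and I handed the job in with nothing else moved and the hand clear.

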